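Swap the paint jar under the tools in an airbrush kit

ROBOT

A 7-joint arm with a two-finger parallel gripper is mounted at the origin on the work surface. World frame = base frame: x ahead of the robot, y to its left, z up, the work surface at z = 0. Lengths are in mm, angles in rad, forces in N, time in s.
With the tool pointing down it reaches from about 400 to 875 mm from the base axis. Payload 4.4 kg.
Tool frame: the origin (TCP) lies at the very end of the fingers, on their centre line; the grasp point (between the pads) lies 19 mm behind it (ctrl.grip_depth is the distance from the TCP to the grasp point, in mm); z points along the fingers, x is the direction in which the jaws open and shut, and the axes are right-handed (so a half turn about z gives the same grasp; the last joint's range is limited). The gripper opens to 85 mm and grips with 20 to 120 N. Pads are 22 mm wide; open, the fingers measure 114 mm over their backs; the gripper's body (76 mm by 85 mm) begins 54 mm behind the grasp point. The pads swing forward as they close: fully open they stand 13 mm farther back than shut.
Start: joints at [-1.327, 0.628, 0.038, 1.517, -0.027, 0.996, -0.02], TCP at [198.14, 619.078, 231.313] pointing down, gripper open.
Joint ranges: [-3.06, 3.06], [-0.37, 2.12], [-1.25, 1.32], [0.18, 2.47], [-1.1, 4.24], [0.23, 1.98], [-2.94, 2.94]. Speed limits (rad/s): [2.57, 2.57, 3.14, 3.14, 3.14, 3.14, 3.14].

INTERFACE

Orientations are given as [roll, pitch, yaw] about the fixed x, y, z axes, in that order (R = Rz(yaw) Ry(pitch) Rx(roll)).
In Python, from cell import ctrl gives the robot as it stands.
- The arm moves only by the shell command python3 -m creep 'ROWS'. ROWS is JSON, a list of rows, each an object with "hand": the opening, from 0 (shut) to 1 (fully open); "travel": the shift along the tool's x, y, z in cm, a list of three; "angular": the turn, a rotation vector about the tool's x, y, z in degrees, a list of three. In form: [{"hand": hand, "travel": [tx, ty, tz], "angular": [rx, ry, rz]}, ...]. A call has 1 to 20 rows; each row is the pose to reach, as a shift and turn from the pose measured when the call began, along the tool's axes at that moment; what a row does not reach only later rows make up. A row lasts 1/10 s, in which the tool goes at most 50 mm and 8.59 degrees, less where a joint would pass 70% of its speed; a pose out of reach is approached as far as the arm can. A call with a gripper value outside its range is refused whole. The fingers move at their own pace and stop on an object; the grip force is fixed at half the most. Time passes only in rows, so rows that repeat a pose let the fingers close. It gives the time, the measured TCP pose, the force and the opening at its end, in the units of the state.
- ctrl.read_state(): the state, without advancing time (a new reading comes with each control period).
- ctrl.get_image(name): name is "scene" or "top" or "wrist"; returns a dict with "frame" (384x512x3 uint8, red, green, blue), "fx", "fy", "cx", "cy" (pixels), "origin" and "orientation" of the camera in the world. Camera axes: x right, y down, z forward; pixel columns grow to the right and rows downward; lengths in mm; the calibration is good to about 2 mm. A picture is of the moment at which its call begins. There is no depth.
- ctrl.finish_job(): hands the job in, once; it reports no verdict.
Trained networks look in the newest picture that a camera, given by its name, has taken for a name from the list of things; names that differ only in an ending like _2 or _b are one class to them, and where a whole thing is asked for, a point or a joint stands for the part that bears it (a point fixed in the world has none). Each returns a list of dicts, best first, with "confidence" (0 to 1); they miss things now and then, are a little off and sometimes report something else, mostly with a low value. They report only what shows in the picture. A call takes as long as a camera call. They do not tell look-alikes from the thing itself.
- ctrl.regions_of(camera, thing): "region" (384x512 bool, what is visible of it).
- ctrl.spot_point(camera, thing): "at" ([x, y, z] in mm, in world coordinates, good to about 4 mm: a listed point, or the origin of a listed thing).
The state is a dict: "clock": time; "qpos": joint angles; "qd": joint speeds; "tau": joint torques, N m; "eef_pos": TCP position; "tool_rot": TCP orientation; "force": force on the tool from outside, world axes, zero at the start; "torque": the same for the moment, N m; "width": finger opening in mm.
Only numpy, scipy, OpenCV 4.12 (cv2) and the standard library are available. Lean on these libraries where they do the work, as an engineer would, in place of code of your own. Each camera call takes 0.05 s, during which the arm holds its last target. There are 200 camera calls.

TASK

Lay both tools, the airbrush and the scraper, out of the grey kit case onto the cutting mat, then take the wide-capped jar from under them and stand it in the middle of the round painting stand. Put the new jar with the small cap into the empty well of the case, and only then lay each tool back across the case in the very cradle it came from. Keep both jars upright and do not disturb the freshly painted figure.

Things in the scene. Friction and masses are not known exactly. Their poses are not given: they have to be found in the camera images.
- kit_case: fixed open grey case 210 (x) x 170 (y) mm; origin centre of underside. Floor top z=6. Walls: ends 68 high, sides (y=+-82) 36. Mid-floor a square well, 70 inside, fence 8 above floor, for one jar. Rails along y at x=+-60, top z=56, with posts to z=64 forming two cradles 30 wide at y=+25 and y=-25. Each tool lies along x in one cradle, on both rails, over the jar; which in which varies
- mat: fixed flat dark cutting mat with a fine grid, 220 (x) x 160 (y) mm, 3 mm thick; origin: centre of its underside, top at z = 3 mm; room for both tools side by side along its x. Left or right of the case
- stand: fixed round painting stand, metal disc of 96 mm diameter on a black foot; origin: centre of its underside, flat top 30 mm above
- airbrush: loose airbrush with a flat-sided steel body, 170 mm long along its x (tip towards +x), 16 mm wide, 16 mm high, flat underside; colour cup 26 mm wide on top at x = +36 mm, its top 38 mm above the underside. The grip section is 16 mm wide; grip it at the origin with the fingers closing along its own y. Origin: middle of its length, on its underside, z up; 110 g
- scraper: loose scraper: wooden handle 16 mm wide and 18 mm high from x = -85 to +22 mm, flat steel blade 4 mm thick on to x = +83 mm; flat underside. The grip section is 16 mm wide; grip it at the origin with the fingers closing along its own y. Origin: middle of its length, on its underside, z up; 80 g
- old_jar: loose glass jar with a wide white ribbed cap, 57 mm in diameter over the cap, 40 mm high (cap from 20 mm up); at the start in the well of the case beneath the two tools; its top is 10 mm below the tools. Origin: centre of its underside; 110 g
- new_jar: loose glass jar, 54 mm in diameter up to 28 mm height, sloping shoulder to 34 mm, small white cap of 33 mm diameter from 34 mm to the top at 46 mm; stands on the table near the painting stand. Origin: centre of its underside; 120 g
- figure: loose small plaster-coloured standing figure on a round wooden base, 44 mm in diameter, 81 mm high, freshly painted: leave it alone. Origin: centre of its underside
Things that resemble listed ones, but are neither listed nor needed, are in the scene too. What is shaped like the old_jar but blue is not meant. There is more than one size of the airbrush; the one meant has the size given above.

How it is judged (in metres and radians):
On the way, in this order (a step that is already met when the one before it is completed fails the run):
1. both tools lie released on the cutting mat (their midpoints over it) (x of airbrush in the frame of mat between -0.11 and 0.11 m and y of airbrush in the frame of mat between -0.08 and 0.08 m and z of each of airbrush, scraper in the frame of mat below 0.012 m and angle between each of airbrush, scraper's own z axis and vertical below 0.15 rad and contact force between the fingers and airbrush below 0.3 N and linear speed of each of airbrush, scraper below 0.02 m/s and x of scraper in the frame of mat between -0.11 and 0.11 m and y of scraper in the frame of mat between -0.08 and 0.08 m and contact force between the fingers and scraper below 0.3 N), for 0.2 s.
2. the wide-capped jar stands released on the middle of the stand (horizontal distance between old_jar and stand below 0.015 m and z of old_jar in the frame of stand between 0.025 and 0.035 m and angle between old_jar's own z axis and vertical below 0.1 rad and contact force between the fingers and old_jar below 0.3 N and linear speed of old_jar below 0.02 m/s), for 0.2 s.
3. the small-capped jar stands released in the well of the case (horizontal distance between new_jar and kit_case below 0.012 m and z of new_jar in the frame of kit_case between 0.001 and 0.011 m and angle between new_jar's own z axis and vertical below 0.1 rad and contact force between the fingers and new_jar below 0.3 N and linear speed of new_jar below 0.02 m/s), for 0.2 s.
At the end, for the whole second after the job is handed in: Wide-capped jar upright on the stand within 15 mm of its centre; small-capped jar upright on the well floor within 12 mm of the case centre; each tool on both rails of its own starting cradle, within 20 mm of its starting place and 0.15 rad of case x (either way round); all released, at rest (all of step 2 and all of step 3 and distance of each of airbrush, scraper from where it was at the start of the episode below 0.02 m and angle between the x axis of each of airbrush, scraper and the x axis of kit_case, either way round below 0.15 rad and angle between each of airbrush, scraper's own z axis and vertical below 0.12 rad and z of airbrush in the frame of kit_case between 0.051 and 0.06 m and contact force between the fingers and airbrush below 0.3 N and linear speed of each of airbrush, scraper below 0.02 m/s and z of scraper in the frame of kit_case between 0.051 and 0.06 m and contact force between the fingers and scraper below 0.3 N); the robot touches nothing.
It fails at once if the painted figure is moved more than 15 mm or tipped (distance of figure from where it was at the start of the episode above 0.015 m or angle between figure's own z axis and vertical above 0.3 rad).
It fails at once if a jar is tipped over (more than 0.5 rad) (angle between any of old_jar, new_jar's own z axis and vertical above 0.5 rad).
It also fails if it takes over 131 s, if anything falls off the work surface, if the arm or the gripper's body presses on something with over 40 N, if the wrist force passes 120 N, or if a joint passes its speed limit or range.

## Working session

There is one attempt and no reset: what is moved stays moved. The work goes in short steps, Python scripts to look and compute and a shell command to move; the robot and the scene stay as the last step left them, time stands still between calls to the robot, and variables do not carry over. Pictures are saved under pics/ and viewed, about 12 in all and at most 16, crops included, and the job is handed in when it is done.

```bash
ls; mkdir -p pics; python3 - <<'E'
from cell import ctrl
import cv2,numpy as np
s=ctrl.read_state(); print({k:(np.round(v,3).tolist()) for k,v in s.items()})
ims=[]
for c in ("scene","top"):
    d=ctrl.get_image(c); cv2.imwrite(f"pics/{c}0.png",cv2.resize(d["frame"][:,:,::-1],(800,600),interpolation=cv2.INTER_CUBIC))
    print(c,d["fx"],d["fy"],d["cx"],d["cy"],d["origin"],d["orientation"])
    for t in ("kit_case","mat","stand","airbrush","scraper","old_jar","new_jar","figure"):
        print(c,t,[(round(p["confidence"],2),np.round(p["at"]).tolist()) for p in ctrl.spot_point(c,t)])
print(ctrl.read_state()["clock"])
E
```

```text
pics
{'clock': 0.0, 'qpos': [-1.327, 0.629, 0.038, 1.518, -0.027, 0.996, -0.02], 'qd': [-0.001, -0.0, 0.001, -0.002, 0.002, -0.0, 0.002], 'tau': [-0.0, -56.339, 1.226, -19.345, 0.011, 0.01, -0.0], 'eef_pos': [197.925, 618.487, 230.405], 'tool_rot': [3.142, 0.002, 1.261], 'force': [0.057, 1.162, 0.249], 'torque': [0.045, 0.018, 0.017], 'width': 85.36}
scene 353.58637402167415 353.58637402167415 255.71179874862815 191.51518942302698 [933.38784422  56.10933733 677.74551776] [-2.60689907  0.00750823  1.70327362]
scene kit_case [(0.6, [558.0, 20.0, 1.0])]
scene mat [(0.82, [485.0, 295.0, -5.0])]
scene stand [(0.7, [470.0, -293.0, 1.0])]
scene airbrush [(0.88, [555.0, 46.0, 60.0]), (0.61, [561.0, 18.0, 3.0]), (0.48, [357.0, -163.0, -2.0])]
scene scraper [(0.66, [790.0, -34.0, 0.0]), (0.56, [560.0, -10.0, 55.0])]
scene old_jar [(0.91, [506.0, -150.0, -2.0])]
scene new_jar [(0.6, [586.0, -286.0, -0.0])]
scene figure [(0.71, [789.0, -32.0, 1.0]), (0.45, [561.0, 19.0, 2.0])]
top 407.05513416817655 407.05513416817655 257.87942593403903 194.16458641338966 [ 500.28774537    9.46310899 1093.48940816] [-3.07145603 -0.00566452 -1.58445351]
top kit_case [(0.82, [558.0, 18.0, 0.0])]
top mat [(0.65, [484.0, 300.0, -2.0])]
top stand [(0.75, [472.0, -290.0, -3.0])]
top airbrush [(0.89, [560.0, 40.0, 58.0]), (0.55, [359.0, -164.0, 1.0])]
top scraper []
top old_jar [(0.79, [509.0, -156.0, 4.0]), (0.76, [562.0, 19.0, 5.0])]
top new_jar [(0.65, [589.0, -292.0, 4.0])]
top figure [(0.69, [788.0, -31.0, 2.0])]
0.9
```

View pics/scene0.png

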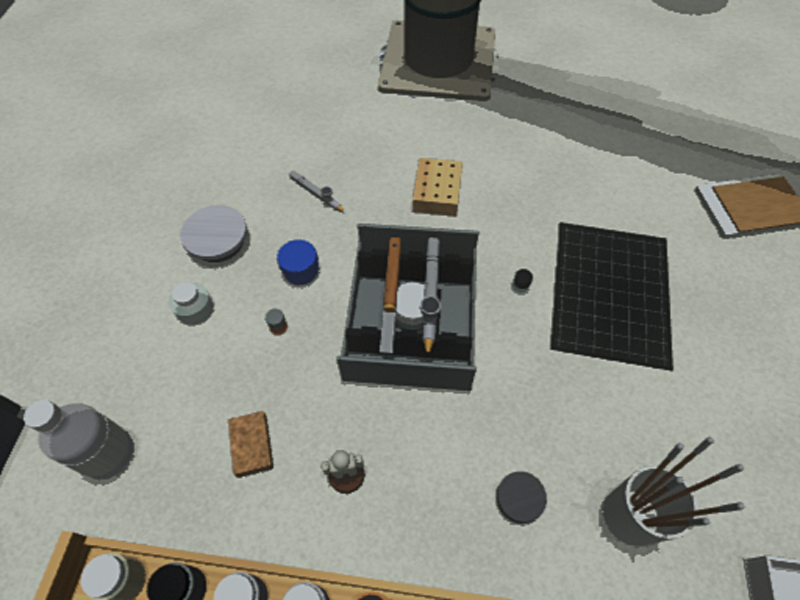

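View pics/top0.png

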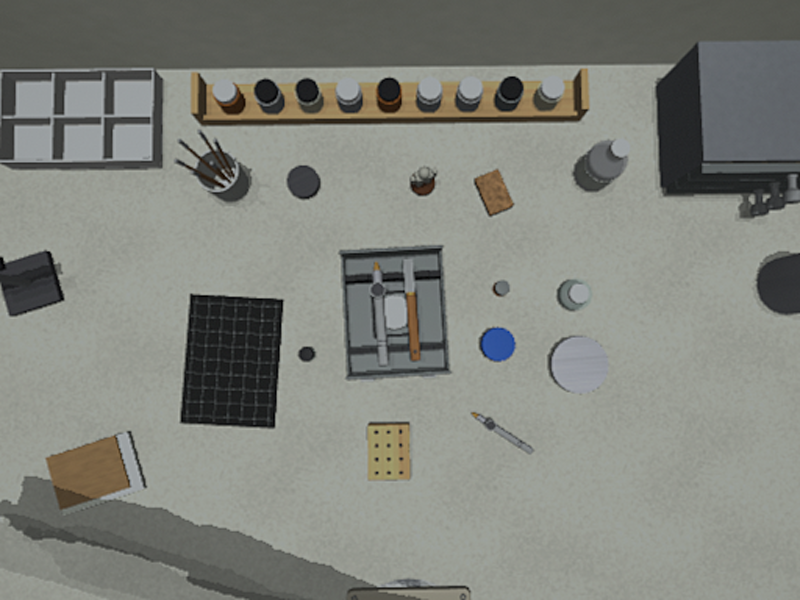

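Candidates, in 800×600 pixels of the top picture:
- **Airbrush:** the large one lies in the case (380,312). A small look-alike lies on the table (502,432).
- **Wide-capped jar:** the white cap is in the case (396,312). The blue one at (498,344) is not meant.
- **Scraper:** in the case at (411,310). The network's hit at (790,-34) mm is really the figure (423,180).
- **New jar and stand:** the small-capped jar is at (574,294) and the stand at (579,364). The dark disc at (303,182) and the bottle at (603,163) are not needed.

I choose the large airbrush and the scraper in the case. Next I'll measure yaws and take one close crop.

```bash
cat > h.py <<'E'
from cell import ctrl
import cv2,numpy as np
from scipy.spatial.transform import Rotation as Ro
def rot(e): return Ro.from_euler('xyz',e).as_matrix()
def plane(d,uv,z):
    uv=np.atleast_2d(uv).astype(float)
    r=np.c_[(uv[:,0]-d["cx"])/d["fx"],(uv[:,1]-d["cy"])/d["fy"],np.ones(len(uv))]@rot(d["orientation"]).T
    o=np.array(d["origin"]); return o+r*((z-o[2])/r[:,2])[:,None]
def proj(d,p):
    q=(np.atleast_2d(p)-np.array(d["origin"]))@rot(d["orientation"]); return np.c_[q[:,0]/q[:,2]*d["fx"]+d["cx"],q[:,1]/q[:,2]*d["fy"]+d["cy"]]
def rect(d,m,z):
    v,u=np.nonzero(m); P=plane(d,np.c_[u,v],z)[:,:2].astype(np.float32)
    r=cv2.minAreaRect(P); b=cv2.boxPoints(r); e=[b[1]-b[0],b[2]-b[1]]; e=max(e,key=np.linalg.norm)
    return np.round(r[0]),np.round(r[1]),round((np.degrees(np.arctan2(e[1],e[0]))+90)%180-90,1)
def delta(*pts):  # world waypoints [x,y,z,yawdeg] -> travel cm, rz deg, from the pose now
    s=ctrl.read_state(); R=rot(s["tool_rot"]); p=np.array(s["eef_pos"])
    print("tcp",p.round(1),"rot",np.degrees(s["tool_rot"]).round(1),"w",round(s["width"],1),"F",np.round(s["force"],1),"t",s["clock"])
    for x,y,z,w in pts:
        T=R.T@rot([np.pi,0,np.radians(w)]); print((R.T@(np.array([x,y,z])-p)/10).round(2).tolist(),np.degrees(Ro.from_matrix(T).as_rotvec()).round(1).tolist())
E
python3 - <<'E'
from h import *
for c in ("top","scene"):
    d=ctrl.get_image(c)
    for t,z in (("airbrush",64),("scraper",66),("mat",3),("kit_case",60),("stand",30),("old_jar",46)):
        for r in ctrl.regions_of(c,t): print(c,t,round(r["confidence"],2),r["region"].sum(),*rect(d,r["region"],z))
    if c=="top": cv2.imwrite("pics/crop1.png",cv2.resize(d["frame"][145:255,205:305,::-1],None,fx=5,fy=5,interpolation=cv2.INTER_CUBIC))
delta([557,19,230,90],[557,19,230,-90])
E
```

```text
top airbrush 0.8 374 [554.  43.] [163.  21.] 2.7
top airbrush 0.73 213 [ 362. -153.] [112.  15.] 56.2
top airbrush 0.49 281 [559.  15.] [35. 53.] -0.7
top airbrush 0.23 389 [ 583. -274.] [59. 48.] 89.2
top scraper 0.96 412 [564.  -9.] [165.  16.] 3.6
top mat 0.96 5049 [482. 297.] [163. 225.] -4.7
top kit_case 0.77 4450 [559.  18.] [218. 170.] 3.0
top kit_case 0.46 1057 [ 469. -280.] [92. 88.] 89.2
top stand 0.65 1051 [ 468. -288.] [94. 91.] 88.3
top old_jar 0.7 284 [560.  17.] [34. 54.] -0.8
scene airbrush 0.74 581 [554.  40.] [170.  22.] 5.6
scene airbrush 0.53 183 [ 400. -143.] [102.  22.] 57.3
scene scraper 0.9 553 [564. -10.] [174.  17.] 3.9
scene scraper 0.59 602 [796. -26.] [48. 44.] 37.7
scene mat 0.97 6248 [483. 296.] [163. 227.] -4.4
scene kit_case 0.69 6352 [569.  18.] [240. 166.] 2.5
scene stand 0.69 1189 [ 473. -286.] [101.  97.] 76.7
scene old_jar 0.8 596 [ 520. -149.] [75. 55.] 12.0
tcp [198.1 619.  231.3] rot [-180.     0.    72.2] w 85.3 F [-0.4 -0.2  0.9] t 1.6
[-46.2, 52.47, 0.13] [-0.0, 0.0, -17.8]
[-46.2, 52.47, 0.13] [0.0, 0.0, 162.2]
```

View pics/crop1.png

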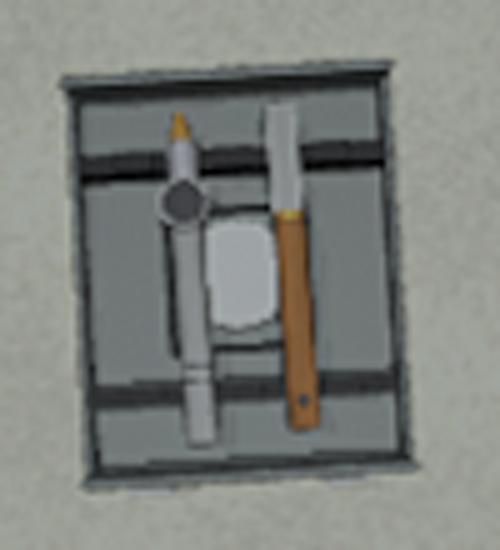

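The crop shows the 170 mm airbrush on the left (crop ~190,280), the scraper on the right (~292,270), and the white cap in the well below them (~240,275). The case is turned about 3°. I'm moving over the airbrush.

```bash
python3 -m creep '[{"hand":0.42,"travel":[-5,6,0],"angular":[0,0,-3]},{"hand":0.42,"travel":[-46,52.5,3],"angular":[0,0,-21]},{"hand":0.42,"travel":[-46,52.5,3],"angular":[0,0,-21]},{"hand":0.42,"travel":[-46,52.5,3],"angular":[0,0,-21]},{"hand":0.42,"travel":[-46,52.5,3],"angular":[0,0,-21]},{"hand":0.42,"travel":[-46,52.5,3],"angular":[0,0,-21]},{"hand":0.42,"travel":[-46,52.5,3],"angular":[0,0,-21]},{"hand":0.42,"travel":[-46,52.5,3],"angular":[0,0,-21]},{"hand":0.42,"travel":[-46,52.5,3],"angular":[0,0,-21]},{"hand":0.42,"travel":[-46,52.5,3],"angular":[0,0,-21]},{"hand":0.42,"travel":[-46,52.5,3],"angular":[0,0,-21]},{"hand":0.42,"travel":[-46,52.5,3],"angular":[0,0,-21]},{"hand":0.42,"travel":[-46,52.5,3],"angular":[0,0,-21]},{"hand":0.42,"travel":[-46,52.5,3],"angular":[0,0,-21]},{"hand":0.42,"travel":[-46,52.5,3],"angular":[0,0,-21]},{"hand":0.42,"travel":[-46,52.5,3],"angular":[0,0,-21]},{"hand":0.42,"travel":[-46,52.5,3],"angular":[0,0,-21]},{"hand":0.42,"travel":[-46,52.5,3],"angular":[0,0,-21]}]'
python3 - <<'E'
from h import *
d=ctrl.get_image("wrist"); print(d["origin"],d["orientation"])
for t,z in (("airbrush",64),("scraper",66),("kit_case",66),("old_jar",46)):
    for r in ctrl.regions_of("wrist",t): print(t,round(r["confidence"],2),r["region"].sum(),*rect(d,r["region"],z))
    print(t,[(round(p["confidence"],2),np.round(p["at"],1).tolist()) for p in ctrl.spot_point("wrist",t)])
cv2.imwrite("pics/wrist1.png",d["frame"][:,:,::-1])
delta()
E
```

```text
clock: 3.4
eef_pos: [557.3, 22.9, 201.5]
tool_rot: [-3.141, -0.001, 1.631]
force: [0.8, 0.1, 0.1]
width: 35.7
[488.96437409  18.34576982 343.50974475] [ 2.86548654e+00 -9.69761723e-04  1.63044320e+00]
airbrush 0.56 3731 [557.  41.] [169.  28.] 5.2
airbrush [(0.63, [559.3, 43.7, 59.1]), (0.28, [568.9, -14.6, 56.0])]
scraper 0.58 3343 [562. -11.] [163.  18.] 3.9
scraper 0.41 11444 [498. 189.] [177.  69.] 15.0
scraper [(0.78, [568.3, -14.2, 58.0])]
kit_case 0.8 29371 [559.  15.] [214. 169.] 2.2
kit_case []
old_jar 0.87 2294 [559.  14.] [58. 37.] 2.6
old_jar 0.73 4150 [ 503. -145.] [57. 67.] -63.0
old_jar [(0.96, [561.1, 17.8, 6.6]), (0.75, [503.8, -154.7, -4.3])]
tcp [557.9  21.  201.3] rot [180.    0.   93.3] w 36.0 F [-0.1 -1.2 -1.1] t 3.85
```

View pics/wrist1.png

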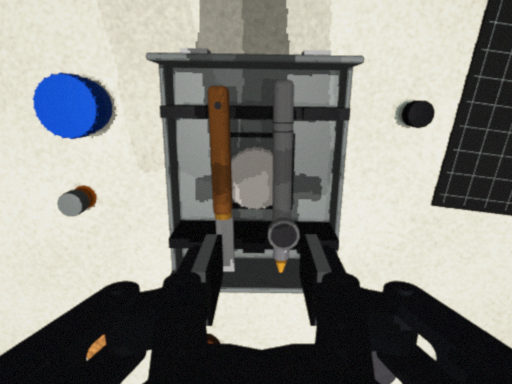

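The wrist view shows the airbrush body from (284,83) to (283,215) with the cup at (284,235). The scraper handle runs (217,88)–(223,215), and the case's near wall top runs (149,57)–(363,60).

```bash
python3 - <<'E'
from h import *
d=ctrl.get_image("wrist"); f=cv2.cvtColor(d["frame"],cv2.COLOR_RGB2GRAY)
for n,pts,z in (("air butt/body",[(284,83),(283.5,210)],72),("cup",[(284,235)],94),("scr butt/end",[(218,88),(223,215)],74),("wall",[(149,57),(363,60)],68),("cap",[(256,178)],46)):
    P=plane(d,pts,z)[:,:2]; print(n,P.round(1).tolist(), np.degrees(np.arctan2(*(P[-1]-P[0])[::-1])).round(1))
# refine edges by gradient at several rows: brightness profiles
for v in (95,145,175,200):
    print(v,f[v,205:240:1].tolist(),f[v,268:300].tolist())
delta()
E
```

```text
air butt/body [[477.0, 34.0], [580.5, 41.4]] 4.1
cup [[594.3, 41.4]] 0.0
scr butt/end [[483.7, -16.7], [587.3, -10.2]] 3.6
wall [[463.8, -71.0], [456.5, 93.9]] 92.5
cap [[559.8, 16.3]] 0.0
95 [87, 82, 83, 82, 76, 64, 63, 67, 74, 72, 74, 70, 72, 72, 72, 71, 79, 80, 78, 79, 72, 65, 64, 60, 47, 47, 55, 65, 68, 68, 68, 67, 66, 65, 84] [56, 54, 55, 54, 52, 55, 56, 54, 57, 69, 76, 85, 88, 88, 89, 92, 92, 90, 92, 88, 91, 88, 92, 92, 89, 84, 80, 84, 120, 139, 142, 141]
145 [146, 147, 150, 150, 148, 147, 113, 72, 62, 62, 68, 67, 65, 68, 70, 69, 67, 69, 70, 66, 71, 71, 70, 65, 60, 51, 45, 40, 45, 54, 54, 51, 53, 52, 61] [54, 55, 52, 50, 54, 53, 52, 56, 66, 71, 78, 82, 83, 86, 88, 90, 88, 89, 88, 88, 87, 91, 84, 85, 80, 79, 60, 41, 59, 106, 133, 136]
175 [122, 108, 106, 106, 106, 109, 105, 91, 69, 55, 50, 43, 48, 48, 49, 50, 48, 52, 52, 56, 59, 59, 52, 52, 51, 48, 47, 43, 67, 102, 116, 121, 120, 118, 120] [144, 144, 132, 125, 119, 118, 109, 80, 64, 62, 69, 69, 73, 71, 74, 74, 75, 74, 74, 74, 71, 74, 69, 71, 67, 59, 40, 34, 53, 62, 65, 64]
200 [126, 129, 128, 128, 131, 129, 130, 136, 115, 85, 66, 56, 62, 65, 63, 66, 69, 71, 76, 77, 74, 73, 68, 70, 64, 64, 56, 54, 46, 48, 61, 99, 154, 176, 184] [133, 131, 123, 120, 118, 117, 99, 73, 68, 72, 80, 80, 84, 86, 87, 88, 91, 92, 86, 88, 85, 83, 84, 80, 72, 54, 42, 53, 76, 90, 123, 141]
tcp [557.9  21.  201.3] rot [-180.    -0.    93.3] w 36.0 F [ 0.2 -0.   0.6] t 3.9
```

```bash
python3 -m creep '[{"hand":0.42,"travel":[2,0.2,4],"angular":[0,0,0]},{"hand":0.42,"travel":[2,0.2,8],"angular":[0,0,0]},{"hand":0.42,"travel":[2,0.2,10],"angular":[0,0,0]},{"hand":0.42,"travel":[2,0.2,12],"angular":[0,0,0]},{"hand":0.42,"travel":[2,0.2,13.5],"angular":[0,0,0]},{"hand":0.42,"travel":[2,0.2,14.4],"angular":[0,0,0]},{"hand":0.42,"travel":[2,0.2,14.4],"angular":[0,0,0]},{"hand":0.42,"travel":[2,0.2,14.4],"angular":[0,0,0]},{"hand":0.0,"travel":[2,0.2,14.4],"angular":[0,0,0]},{"hand":0.0,"travel":[2,0.2,14.4],"angular":[0,0,0]},{"hand":0.0,"travel":[2,0.2,14.4],"angular":[0,0,0]},{"hand":0.0,"travel":[2,0.2,14.4],"angular":[0,0,0]},{"hand":0.0,"travel":[2,0.2,14.4],"angular":[0,0,0]},{"hand":0.0,"travel":[2,0.2,14.4],"angular":[0,0,0]},{"hand":0.0,"travel":[2,0.2,14.4],"angular":[0,0,0]}]'; python3 -c "
from h import *
delta([558,40,130,93.3],[486,332,130,85.5],[486,332,6,85.5])"
```

```text
clock: 5.4
eef_pos: [559.5, 41.0, 58.4]
tool_rot: [3.14, 0.0, 1.627]
force: [0.2, -0.4, 5.7]
width: 14.7
tcp [559.5  41.   58.4] rot [179.9   0.   93.2] w 14.7 F [ 0.2 -0.4  5.7] t 5.4
[-0.09, -0.14, -7.16] [0.1, 0.0, -0.1]
[29.47, -5.68, -7.17] [0.1, -0.0, 7.7]
[29.47, -5.7, 5.23] [0.1, -0.0, 7.7]
```

```bash
python3 -m creep '[{"hand":0,"travel":[0,0,-1],"angular":[0,0,0]},{"hand":0,"travel":[0,0,-3],"angular":[0,0,0]},{"hand":0,"travel":[0,0,-5],"angular":[0,0,0]},{"hand":0,"travel":[0,0,-7.2],"angular":[0,0,0]},{"hand":0,"travel":[1,-0.2,-7.2],"angular":[0,0,0]},{"hand":0,"travel":[3.5,-0.7,-7.2],"angular":[0,0,1]},{"hand":0,"travel":[7,-1.4,-7.2],"angular":[0,0,2]},{"hand":0,"travel":[11,-2.1,-7.2],"angular":[0,0,3]},{"hand":0,"travel":[15,-2.9,-7.2],"angular":[0,0,4]},{"hand":0,"travel":[19,-3.7,-7.2],"angular":[0,0,5]},{"hand":0,"travel":[23,-4.5,-7.2],"angular":[0,0,6]},{"hand":0,"travel":[26.5,-5.1,-7.2],"angular":[0,0,7]},{"hand":0,"travel":[28.5,-5.5,-7.2],"angular":[0,0,7.7]},{"hand":0,"travel":[29.5,-5.7,-7.2],"angular":[0,0,7.7]},{"hand":0,"travel":[29.5,-5.7,-7.2],"angular":[0,0,7.7]},{"hand":0,"travel":[29.5,-5.7,-4],"angular":[0,0,7.7]},{"hand":0,"travel":[29.5,-5.7,-1],"angular":[0,0,7.7]}]'; python3 -c "
from h import *
d=ctrl.get_image('wrist');cv2.imwrite('pics/w2.png',d['frame'][:,:,::-1])
delta([486,332,6,85.5])"
```

```text
clock: 7.1
eef_pos: [487.2, 330.4, 68.1]
tool_rot: [3.138, -0.0, 1.491]
force: [-1.3, -0.6, -1.9]
width: 14.5
tcp [484.1 328.2  63. ] rot [-179.8    0.3   85.4] w 13.9 F [-0.9 -1.3 -5.1] t 7.15
[0.43, 0.18, 5.7] [-0.2, 0.3, -0.1]
```

View pics/w2.png

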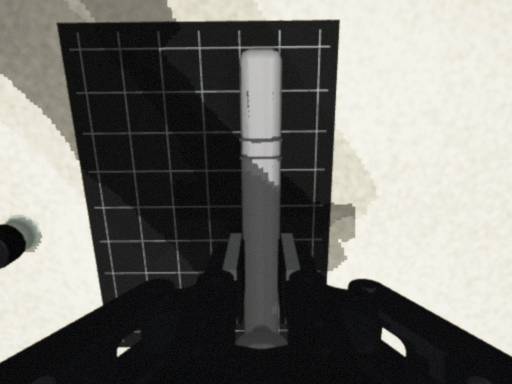

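The airbrush is held straight (260,50 to 262,345), over the right part of the mat. I'm lowering and releasing it.

```bash
python3 -m creep '[{"hand":0,"travel":[0.2,0.2,2],"angular":[0,0,0]},{"hand":0,"travel":[0.2,0.2,4],"angular":[0,0,0]},{"hand":0,"travel":[0.2,0.2,5],"angular":[0,0,0]},{"hand":0,"travel":[0.2,0.2,5.4],"angular":[0,0,0]},{"hand":0,"travel":[0.2,0.2,5.7],"angular":[0,0,0]},{"hand":0,"travel":[0.2,0.2,5.7],"angular":[0,0,0]},{"hand":0,"travel":[0.2,0.2,5.7],"angular":[0,0,0]},{"hand":0,"travel":[0.2,0.2,5.7],"angular":[0,0,0]}]'; python3 -c "
from h import *
delta([486,332,6,85.5])"
```

```text
clock: 7.95
eef_pos: [486.4, 330.0, 6.8]
tool_rot: [-3.139, 0.005, 1.491]
force: [-0.3, 0.5, -0.8]
width: 14.5
tcp [486.4 330.    6.8] rot [-179.9    0.3   85.4] w 14.5 F [-0.3  0.5 -0.8] t 7.95
[0.2, -0.06, 0.08] [-0.1, 0.3, -0.1]
```

```bash
python3 -m creep '[{"hand":0,"travel":[0,0,0.1],"angular":[0,0,0]},{"hand":0,"travel":[0,0,0.2],"angular":[0,0,0]},{"hand":0,"travel":[0,0,0.2],"angular":[0,0,0]},{"hand":0.42,"travel":[0,0,0.1],"angular":[0,0,0]},{"hand":0.42,"travel":[0,0,0],"angular":[0,0,0]},{"hand":0.42,"travel":[0,0,0],"angular":[0,0,0]},{"hand":0.42,"travel":[0,0,0],"angular":[0,0,0]},{"hand":0.42,"travel":[0,0,0],"angular":[0,0,0]},{"hand":0.42,"travel":[0,0,0],"angular":[0,0,0]},{"hand":0.42,"travel":[0,0,-3],"angular":[0,0,0]},{"hand":0.42,"travel":[0,0,-8],"angular":[0,0,0]},{"hand":0.42,"travel":[0,0,-13],"angular":[0,0,0]},{"hand":0.42,"travel":[0,0,-16],"angular":[0,0,0]},{"hand":0.42,"travel":[0,0,-16],"angular":[0,0,0]}]'; python3 -c "
from h import *
d=ctrl.get_image('wrist');cv2.imwrite('pics/w3.png',d['frame'][:,:,::-1])
for t in ('airbrush','mat'):
  print(t,[(round(p['confidence'],2),np.round(p['at'],1).tolist()) for p in ctrl.spot_point('wrist',t)],[(round(r['confidence'],2),rect(d,r['region'],12 if t=='airbrush' else 3)) for r in ctrl.regions_of('wrist',t)])
delta([566,-11,167,93.3],[566,-11,58,93.3])"
```

```text
clock: 9.35
eef_pos: [489.6, 332.6, 171.7]
tool_rot: [3.136, -0.001, 1.491]
force: [0.8, 0.9, -0.6]
width: 36.1
airbrush [(0.88, [484.4, 328.4, 3.9])] [(0.62, (array([485., 330.]), array([ 28., 169.]), np.float32(-4.6)))]
mat [(0.69, [483.1, 293.8, 1.6])] [(0.56, (array([484., 296.]), array([161., 220.]), np.float32(-4.0)))]
tcp [485.8 330.1 165.2] rot [-179.7    0.4   85.4] w 35.8 F [ 0.8 -0.5  0.1] t 9.6
[-33.36, 10.71, 0.0] [-0.3, 0.4, -7.9]
[-33.29, 10.76, 10.9] [-0.3, 0.4, -7.9]
```

The airbrush lies at (485,330) on the mat. On to the scraper.

```bash
python3 -m creep '[{"hand":0.42,"travel":[-5,1.6,0],"angular":[0,0,-1]},{"hand":0.42,"travel":[-33.4,10.7,0],"angular":[-0.3,0.4,-7.9]},{"hand":0.42,"travel":[-33.4,10.7,0],"angular":[-0.3,0.4,-7.9]},{"hand":0.42,"travel":[-33.4,10.7,0],"angular":[-0.3,0.4,-7.9]},{"hand":0.42,"travel":[-33.4,10.7,0],"angular":[-0.3,0.4,-7.9]},{"hand":0.42,"travel":[-33.4,10.7,0],"angular":[-0.3,0.4,-7.9]},{"hand":0.42,"travel":[-33.4,10.7,0],"angular":[-0.3,0.4,-7.9]},{"hand":0.42,"travel":[-33.4,10.7,0],"angular":[-0.3,0.4,-7.9]},{"hand":0.42,"travel":[-33.4,10.7,0],"angular":[-0.3,0.4,-7.9]},{"hand":0.42,"travel":[-33.4,10.7,0],"angular":[-0.3,0.4,-7.9]},{"hand":0.42,"travel":[-33.4,10.7,0],"angular":[-0.3,0.4,-7.9]},{"hand":0.42,"travel":[-33.4,10.7,0],"angular":[-0.3,0.4,-7.9]},{"hand":0.42,"travel":[-33.4,10.7,0],"angular":[-0.3,0.4,-7.9]},{"hand":0.42,"travel":[-33.4,10.7,0],"angular":[-0.3,0.4,-7.9]}]'; python3 -c "
from h import *
d=ctrl.get_image('wrist');cv2.imwrite('pics/w4.png',d['frame'][:,:,::-1])
for t in ('scraper','old_jar'):
  print(t,[(round(p['confidence'],2),np.round(p['at'],1).tolist()) for p in ctrl.spot_point('wrist',t)],[(round(r['confidence'],2),rect(d,r['region'],72 if t=='scraper' else 46)) for r in ctrl.regions_of('wrist',t)])
delta([566,-11,58,93.3])"
```

```text
clock: 11.0
eef_pos: [565.8, -10.7, 167.1]
tool_rot: [3.141, -0.0, 1.63]
force: [-0.4, 0.2, -0.4]
width: 35.6
scraper [(0.85, [569.4, -16.7, 56.3])] [(0.82, (array([561., -11.]), array([160.,  17.]), np.float32(3.9)))]
old_jar [(0.82, [562.7, 16.7, 5.6]), (0.68, [507.8, -153.6, -2.9])] [(0.91, (array([ 506., -146.]), array([63., 56.]), np.float32(71.9))), (0.79, (array([559.,  21.]), array([58., 48.]), np.float32(5.2)))]
tcp [565.9 -11.3 167.1] rot [180.   -0.   93.3] w 35.8 F [ 0.2 -0.1 -0. ] t 11.25
[0.03, 0.01, 10.91] [0.0, -0.0, 0.0]
```

View pics/w4.png

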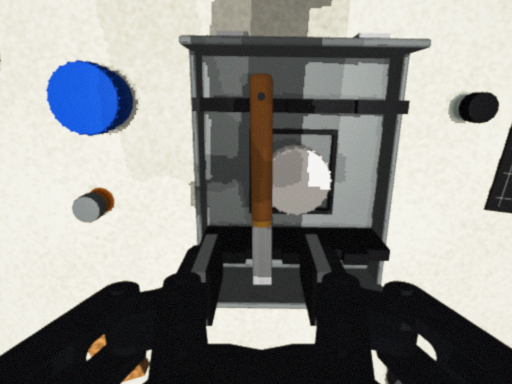

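The scraper runs vertically at column 261, centred between the fingers, and the jar's cap shows at (300,180). I'm lowering, gripping, lifting and carrying it.

```bash
python3 -m creep '[{"hand":0.42,"travel":[0,0,4],"angular":[0,0,0]},{"hand":0.42,"travel":[0,0,7.5],"angular":[0,0,0]},{"hand":0.42,"travel":[0,0,9.5],"angular":[0,0,0]},{"hand":0.42,"travel":[0,0,10.9],"angular":[0,0,0]},{"hand":0.42,"travel":[0,0,10.9],"angular":[0,0,0]},{"hand":0.42,"travel":[0,0,10.9],"angular":[0,0,0]},{"hand":0.0,"travel":[0,0,10.9],"angular":[0,0,0]},{"hand":0.0,"travel":[0,0,10.9],"angular":[0,0,0]},{"hand":0.0,"travel":[0,0,10.9],"angular":[0,0,0]},{"hand":0.0,"travel":[0,0,10.9],"angular":[0,0,0]},{"hand":0.0,"travel":[0,0,10.9],"angular":[0,0,0]},{"hand":0.0,"travel":[0,0,10.9],"angular":[0,0,0]}]'; python3 -c "
from h import *
delta([565,-11,130,93.3],[480,262,130,85.5],[480,262,6,85.5])"
```

```text
clock: 12.45
eef_pos: [567.0, -11.3, 59.6]
tool_rot: [3.139, 0.0, 1.629]
force: [-1.4, 0.4, 6.7]
width: 14.6
tcp [567.  -11.3  59.6] rot [179.8   0.   93.3] w 14.6 F [-1.4  0.4  6.7] t 12.45
[0.04, -0.17, -7.04] [0.2, 0.0, 0.0]
[27.79, -7.07, -7.06] [0.2, -0.0, 7.8]
[27.79, -7.11, 5.34] [0.2, -0.0, 7.8]
```

```bash
python3 -m creep '[{"hand":0,"travel":[0,0,-1],"angular":[0,0,0]},{"hand":0,"travel":[0,0,-3],"angular":[0,0,0]},{"hand":0,"travel":[0,0,-5],"angular":[0,0,0]},{"hand":0,"travel":[0,0,-7.2],"angular":[0,0,0]},{"hand":0,"travel":[1,-0.2,-7.2],"angular":[0,0,0]},{"hand":0,"travel":[3.5,-0.9,-7.2],"angular":[0,0,1]},{"hand":0,"travel":[7,-1.8,-7.2],"angular":[0,0,2]},{"hand":0,"travel":[11,-2.8,-7.2],"angular":[0,0,3]},{"hand":0,"travel":[15,-3.8,-7.2],"angular":[0,0,4]},{"hand":0,"travel":[19,-4.8,-7.2],"angular":[0,0,5]},{"hand":0,"travel":[23,-5.9,-7.2],"angular":[0,0,6]},{"hand":0,"travel":[26,-6.6,-7.2],"angular":[0,0,7]},{"hand":0,"travel":[27.8,-7.1,-7.2],"angular":[0.2,0,7.8]},{"hand":0,"travel":[27.8,-7.1,-7.2],"angular":[0.2,0,7.8]},{"hand":0,"travel":[27.8,-7.1,-4],"angular":[0.2,0,7.8]},{"hand":0,"travel":[27.8,-7.1,-1],"angular":[0.2,0,7.8]},{"hand":0,"travel":[27.8,-7.1,2],"angular":[0.2,0,7.8]},{"hand":0,"travel":[27.8,-7.1,3.5],"angular":[0.2,0,7.8]},{"hand":0,"travel":[27.8,-7.1,3.5],"angular":[0.2,0,7.8]}]'; python3 -c "
from h import *
delta([480,262,6,85.5])"
```

```text
clock: 14.35
eef_pos: [478.8, 260.4, 22.5]
tool_rot: [-3.138, 0.003, 1.492]
force: [-0.2, -0.4, -1.7]
width: 14.8
tcp [478.8 260.4  22.5] rot [-179.8    0.2   85.5] w 14.8 F [-0.2 -0.4 -1.7] t 14.35
[0.17, 0.12, 1.65] [-0.2, 0.2, -0.0]
```

```bash
python3 -m creep '[{"hand":0,"travel":[0.1,0.1,0.8],"angular":[-0.2,0.2,0]},{"hand":0,"travel":[0.1,0.1,1.4],"angular":[-0.2,0.2,0]},{"hand":0,"travel":[0.1,0.1,1.6],"angular":[-0.2,0.2,0]},{"hand":0,"travel":[0.1,0.1,1.7],"angular":[-0.2,0.2,0]},{"hand":0,"travel":[0.1,0.1,1.7],"angular":[-0.2,0.2,0]},{"hand":0,"travel":[0.1,0.1,1.7],"angular":[-0.2,0.2,0]}]'; python3 -c "
from h import *
delta()"
```

```text
clock: 14.95
eef_pos: [480.0, 261.3, 6.6]
tool_rot: [3.141, -0.001, 1.492]
force: [-1.9, -0.5, 6.5]
width: 14.3
tcp [480.  261.3   6.6] rot [ 1.80e+02 -1.00e-01  8.55e+01] w 14.3 F [-1.9 -0.5  6.5] t 14.95
```

```bash
python3 -m creep '[{"hand":0.42,"travel":[0,0,0],"angular":[0,0,0]},{"hand":0.42,"travel":[0,0,-0.1],"angular":[0,0,0]},{"hand":0.42,"travel":[0,0,-0.1],"angular":[0,0,0]},{"hand":0.42,"travel":[0,0,-0.1],"angular":[0,0,0]},{"hand":0.42,"travel":[0,0,-0.1],"angular":[0,0,0]},{"hand":0.42,"travel":[0,0,-0.1],"angular":[0,0,0]},{"hand":0.42,"travel":[0,0,-3],"angular":[0,0,0]},{"hand":0.42,"travel":[0,0,-8],"angular":[0,0,0]},{"hand":0.42,"travel":[0,0,-13],"angular":[0,0,0]},{"hand":0.42,"travel":[0,0,-16],"angular":[0,0,0]},{"hand":0.42,"travel":[0,0,-16],"angular":[0,0,0]},{"hand":0.42,"travel":[0,0,-16],"angular":[0,0,0]}]'; python3 -c "
from h import *
d=ctrl.get_image('wrist');cv2.imwrite('pics/w5.png',d['frame'][:,:,::-1])
for t in ('scraper','airbrush','mat'):
  print(t,[(round(p['confidence'],2),np.round(p['at'],1).tolist()) for p in ctrl.spot_point('wrist',t)],[(round(r['confidence'],2),rect(d,r['region'],12)) for r in ctrl.regions_of('wrist',t)])
delta([561,18,167,93],[561,18,130,93])"
```

```text
clock: 16.15
eef_pos: [480.0, 261.2, 167.0]
tool_rot: [3.141, -0.002, 1.492]
force: [0.6, 0.4, -0.2]
width: 35.9
scraper [(0.79, [483.4, 259.8, 1.7])] [(0.87, (array([476., 261.]), array([ 18., 166.]), np.float32(-4.5)))]
airbrush [(0.87, [486.8, 330.8, 5.4])] [(0.93, (array([480., 334.]), array([ 30., 159.]), np.float32(-1.6)))]
mat [(0.59, [480.5, 294.0, -1.2])] [(0.89, (array([481., 295.]), array([156., 214.]), np.float32(-4.1)))]
tcp [479.5 260.8 165.5] rot [-179.9    0.    85.5] w 35.8 F [-0.5  0.2 -0.2] t 16.5
[-23.56, 10.04, -0.16] [-0.1, 0.0, -7.5]
[-23.56, 10.05, 3.54] [-0.1, 0.0, -7.5]
```

View pics/w5.png

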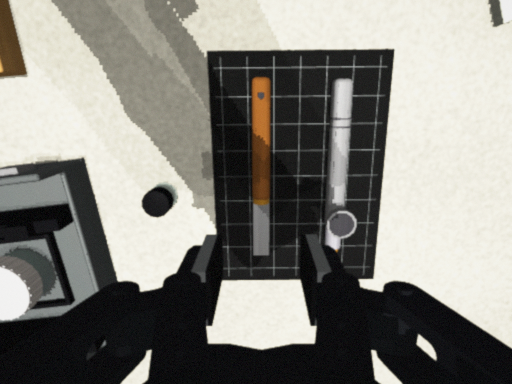

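Both tools lie flat on the mat, with the scraper at (261,165) and the airbrush at (341,160). On to the wide-capped jar.

```bash
python3 -m creep '[{"hand":0.42,"travel":[-5,2,0],"angular":[0,0,-1]},{"hand":1,"travel":[-23.6,10,0],"angular":[0,0,-7.5]},{"hand":1,"travel":[-23.6,10,0],"angular":[0,0,-7.5]},{"hand":1,"travel":[-23.6,10,0],"angular":[0,0,-7.5]},{"hand":1,"travel":[-23.6,10,0],"angular":[0,0,-7.5]},{"hand":1,"travel":[-23.6,10,0],"angular":[0,0,-7.5]},{"hand":1,"travel":[-23.6,10,0],"angular":[0,0,-7.5]},{"hand":1,"travel":[-23.6,10,0],"angular":[0,0,-7.5]},{"hand":1,"travel":[-23.6,10,0],"angular":[0,0,-7.5]},{"hand":1,"travel":[-23.6,10,0],"angular":[0,0,-7.5]},{"hand":1,"travel":[-23.6,10,0],"angular":[0,0,-7.5]},{"hand":1,"travel":[-23.6,10,0],"angular":[0,0,-7.5]}]'; python3 -c "
from h import *
d=ctrl.get_image('wrist');cv2.imwrite('pics/w6.png',d['frame'][:,:,::-1])
for t in ('old_jar','kit_case'):
  print(t,[(round(p['confidence'],2),np.round(p['at'],1).tolist()) for p in ctrl.spot_point('wrist',t)],[(round(r['confidence'],2),rect(d,r['region'],46 if t[0]=='o' else 68)) for r in ctrl.regions_of('wrist',t)])
delta([561,18,18,93])"
```

```text
clock: 17.7
eef_pos: [560.5, 18.4, 165.5]
tool_rot: [-3.14, -0.0, 1.624]
force: [0.2, -0.3, -0.1]
width: 85.3
old_jar [(0.95, [559.3, 20.1, 5.1]), (0.56, [505.1, -155.2, -2.6])] [(0.81, (array([560.,  17.]), array([56., 56.]), np.float32(48.2))), (0.72, (array([ 505., -143.]), array([54., 69.]), np.float32(-87.0)))]
kit_case [] [(0.87, (array([559.,  16.]), array([212., 169.]), np.float32(2.7)))]
tcp [560.5  17.6 165.4] rot [-179.9   -0.    93. ] w 85.3 F [-0.6  0.1 -0.7] t 17.95
[0.04, 0.07, 14.74] [-0.1, -0.0, -0.0]
```

View pics/w6.png

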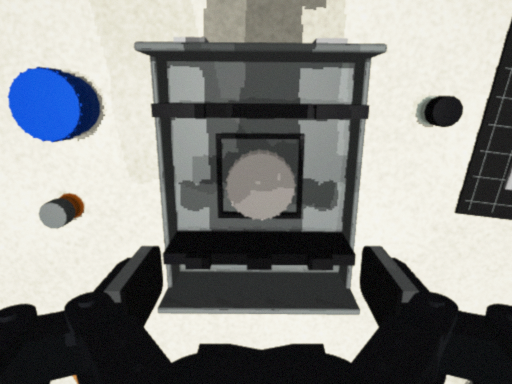

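The cap is centred at (260,185), between the open fingers, with the empty fence around it. I'm lowering and gripping the cap.

```bash
python3 -m creep '[{"hand":1,"travel":[0,0,4],"angular":[0,0,0]},{"hand":1,"travel":[0,0,8],"angular":[0,0,0]},{"hand":1,"travel":[0,0,11],"angular":[0,0,0]},{"hand":1,"travel":[0,0,13.5],"angular":[0,0,0]},{"hand":1,"travel":[0,0,14.7],"angular":[0,0,0]},{"hand":1,"travel":[0,0,14.7],"angular":[0,0,0]},{"hand":0,"travel":[0,0,14.7],"angular":[0,0,0]},{"hand":0,"travel":[0,0,14.7],"angular":[0,0,0]},{"hand":0,"travel":[0,0,14.7],"angular":[0,0,0]},{"hand":0,"travel":[0,0,14.7],"angular":[0,0,0]},{"hand":0,"travel":[0,0,14.7],"angular":[0,0,0]},{"hand":0,"travel":[0,0,14.7],"angular":[0,0,0]}]'; python3 -c "
from h import *
for c in ('top','scene'):
  d=ctrl.get_image(c)
  print([(round(p['confidence'],2),np.round(p['at'],1).tolist()) for p in ctrl.spot_point(c,'stand')],[(round(r['confidence'],2),rect(d,r['region'],30)) for r in ctrl.regions_of(c,'stand')])
delta([560,17.5,130,93])"
```

```text
clock: 19.15
eef_pos: [561.6, 17.7, 20.3]
tool_rot: [3.14, -0.0, 1.623]
force: [-2.3, 0.2, 5.3]
width: 54.2
[(0.97, [469.1, -287.0, -1.3])] [(0.9, (array([ 471., -287.]), array([97., 91.]), np.float32(89.2)))]
[] [(0.69, (array([ 473., -286.]), array([106.,  94.]), np.float32(52.8)))]
tcp [561.5  17.7  20.3] rot [179.9  -0.   93. ] w 54.3 F [-1.   0.2  6.1] t 19.45
[-0.01, -0.14, -10.97] [0.1, -0.0, -0.0]
```

```bash
python3 -m creep '[{"hand":0,"travel":[0,0,-1],"angular":[0,0,0]},{"hand":0,"travel":[0,0,-4],"angular":[0,0,0]},{"hand":0,"travel":[0,0,-8],"angular":[0,0,0]},{"hand":0,"travel":[0,0,-11],"angular":[0,0,0]},{"hand":0,"travel":[-1,-0.2,-13],"angular":[0,0,0]},{"hand":0,"travel":[-3,-0.6,-13],"angular":[0,0,0]},{"hand":0,"travel":[-6,-1.2,-13],"angular":[0,0,0]},{"hand":0,"travel":[-10,-1.9,-13],"angular":[0,0,0]},{"hand":0,"travel":[-14,-2.6,-13],"angular":[0,0,0]},{"hand":0,"travel":[-18,-3.3,-13],"angular":[0,0,0]},{"hand":0,"travel":[-22,-4.1,-13],"angular":[0,0,0]},{"hand":0,"travel":[-26,-4.8,-13],"angular":[0,0,0]},{"hand":0,"travel":[-28.5,-5.3,-13],"angular":[0,0,0]},{"hand":0,"travel":[-30,-5.5,-13],"angular":[0,0,0]},{"hand":0,"travel":[-30.4,-5.6,-13],"angular":[0,0,0]},{"hand":0,"travel":[-30.4,-5.6,-13],"angular":[0,0,0]},{"hand":0,"travel":[-30.4,-5.6,-13],"angular":[0,0,0]}]'; python3 -c "
from h import *
d=ctrl.get_image('wrist');cv2.imwrite('pics/w7.png',d['frame'][:,:,::-1])
for t,z in (('stand',30),('old_jar',46)):
  print(t,[(round(p['confidence'],2),np.round(p['at'],1).tolist()) for p in ctrl.spot_point('wrist',t)],[(round(r['confidence'],2),rect(d,r['region'],z)) for r in ctrl.regions_of('wrist',t)])
delta([471,-289,100,93],[471,-289,45,93])"
```

```text
clock: 21.15
eef_pos: [521.9, -286.5, 150.3]
tool_rot: [3.14, -0.002, 1.625]
force: [-0.3, -0.6, -0.0]
width: 54.7
stand [(0.77, [470.7, -290.0, 1.7])] [(0.66, (array([ 470., -292.]), array([95., 94.]), np.float32(68.3)))]
old_jar [(0.96, [520.3, -284.6, 136.1]), (0.91, [506.3, -154.5, -2.1])] [(0.91, (array([ 588., -283.]), array([114., 132.]), np.float32(-0.1))), (0.72, (array([ 502., -165.]), array([67., 55.]), np.float32(72.5)))]
tcp [ 521.5 -287.7  150.2] rot [179.9  -0.   93.1] w 54.3 F [-0.2 -0.1  0.1] t 21.4
[0.14, -5.06, 5.01] [0.1, -0.0, 0.1]
[0.14, -5.07, 10.51] [0.1, -0.0, 0.1]
```

View pics/w7.png

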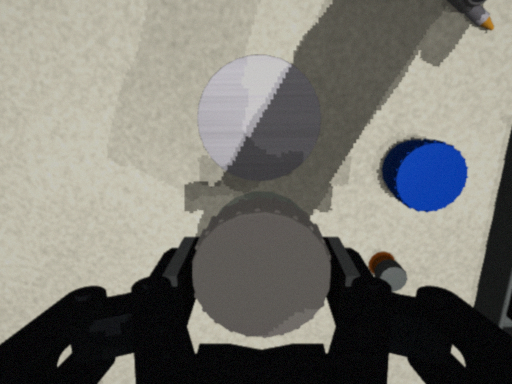

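The stand disc is at (259,117) and the held jar at (262,265), gripped straight. I'm moving over the stand and down.

```bash
python3 -m creep '[{"hand":0,"travel":[0,-1.5,0],"angular":[0,0,0]},{"hand":0,"travel":[0,-4,0],"angular":[0,0,0]},{"hand":0,"travel":[0,-5.1,1],"angular":[0,0,0]},{"hand":0,"travel":[0,-5.1,4],"angular":[0,0,0]},{"hand":0,"travel":[0,-5.1,7],"angular":[0,0,0]},{"hand":0,"travel":[0,-5.1,9],"angular":[0,0,0]},{"hand":0,"travel":[0,-5.1,9.8],"angular":[0,0,0]},{"hand":0,"travel":[0,-5.1,10.2],"angular":[0,0,0]},{"hand":0,"travel":[0,-5.1,10.4],"angular":[0,0,0]},{"hand":0,"travel":[0,-5.1,10.5],"angular":[0,0,0]},{"hand":0,"travel":[0,-5.1,10.6],"angular":[0,0,0]},{"hand":0,"travel":[0,-5.1,10.6],"angular":[0,0,0]},{"hand":0,"travel":[0,-5.1,10.6],"angular":[0,0,0]}]'; python3 -c "
from h import *
delta([471,-290,44,93])"
```

```text
clock: 22.7
eef_pos: [471.0, -290.5, 44.6]
tool_rot: [3.139, -0.0, 1.624]
force: [0.4, 0.5, -0.9]
width: 54.3
tcp [ 471.  -290.5   44.6] rot [179.9  -0.   93.1] w 54.3 F [ 0.4  0.5 -0.9] t 22.7
[0.05, 0.0, 0.06] [0.1, -0.0, 0.1]
```

```bash
python3 -m creep '[{"hand":0,"travel":[0,0,0.1],"angular":[0,0,0]},{"hand":0,"travel":[0,0,0.1],"angular":[0,0,0]},{"hand":0,"travel":[0,0,0.15],"angular":[0,0,0]},{"hand":0,"travel":[0,0,0.15],"angular":[0,0,0]}]'; python3 -c "
from h import *
delta([471,-290,44,93])"
```

```text
clock: 23.1
eef_pos: [471.1, -290.6, 44.3]
tool_rot: [3.139, 0.0, 1.624]
force: [-2.3, 0.9, 9.1]
width: 54.3
tcp [ 471.1 -290.6   44.3] rot [179.9   0.   93.1] w 54.3 F [-2.3  0.9  9.1] t 23.1
[0.06, -0.0, 0.03] [0.1, 0.0, 0.1]
```

```bash
python3 -m creep '[{"hand":1,"travel":[0,0,0],"angular":[0,0,0]},{"hand":1,"travel":[0,0,0],"angular":[0,0,0]},{"hand":1,"travel":[0,0,0],"angular":[0,0,0]},{"hand":1,"travel":[0,0,0],"angular":[0,0,0]},{"hand":1,"travel":[0,0,0],"angular":[0,0,0]},{"hand":1,"travel":[0,0,0],"angular":[0,0,0]},{"hand":1,"travel":[0,0,-2],"angular":[0,0,0]},{"hand":1,"travel":[0,0,-5],"angular":[0,0,0]},{"hand":1,"travel":[0,0,-10],"angular":[0,0,0]},{"hand":1,"travel":[0,0,-12],"angular":[0,0,0]},{"hand":1,"travel":[-0.4,4,-12],"angular":[0,0,0]},{"hand":1,"travel":[-0.4,8,-12],"angular":[0,0,0]},{"hand":1,"travel":[-0.4,11.6,-12],"angular":[0,0,0]},{"hand":1,"travel":[-0.4,11.6,-12],"angular":[0,0,0]},{"hand":1,"travel":[-0.4,11.6,-12],"angular":[0,0,0]}]'; python3 -c "
from h import *
d=ctrl.get_image('wrist');cv2.imwrite('pics/w8.png',d['frame'][:,:,::-1])
for t,z in (('stand',30),('old_jar',70),('new_jar',46)):
  print(t,[(round(p['confidence'],2),np.round(p['at'],1).tolist()) for p in ctrl.spot_point('wrist',t)],[(round(r['confidence'],2),rect(d,r['region'],z)) for r in ctrl.regions_of('wrist',t)])
delta([587,-289,11,93])"
```

```text
clock: 24.6
eef_pos: [586.7, -287.8, 163.9]
tool_rot: [3.14, -0.0, 1.625]
force: [-1.1, -0.2, 0.4]
width: 85.4
stand [] [(0.86, (array([ 483., -291.]), array([69., 95.]), np.float32(-86.9)))]
old_jar [(0.89, [506.1, -154.7, 2.9]), (0.55, [471.5, -292.4, 31.2])] [(0.89, (array([ 479., -291.]), array([42., 55.]), np.float32(-86.9))), (0.84, (array([ 507., -176.]), array([59., 50.]), np.float32(85.3)))]
new_jar [(0.76, [587.0, -290.3, 0.6])] [(0.8, (array([ 582., -289.]), array([50., 52.]), np.float32(-24.8)))]
tcp [ 586.1 -288.9  164.8] rot [179.9   0.   93. ] w 85.3 F [-0.7  0.4 -0.2] t 24.95
[-0.01, 0.06, 15.38] [0.1, 0.0, 0.0]
```

View pics/w8.png

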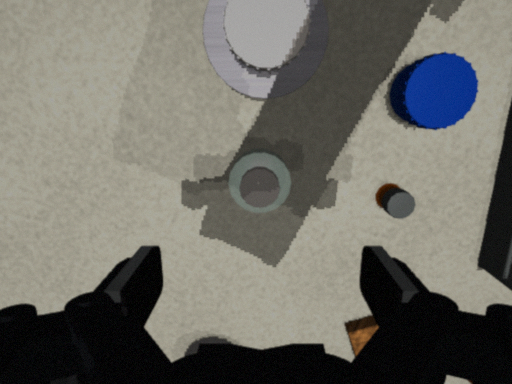

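The wide-capped jar stands on the stand at (265,30). The new jar's body is centred at (260,182), between the fingers. Now to grip its body.

```bash
python3 -m creep '[{"hand":1,"travel":[0,0.1,4],"angular":[0,0,0]},{"hand":1,"travel":[0,0.1,8],"angular":[0,0,0]},{"hand":1,"travel":[0,0.1,12],"angular":[0,0,0]},{"hand":1,"travel":[0,0.1,14.5],"angular":[0,0,0]},{"hand":1,"travel":[0,0.1,15.6],"angular":[0,0,0]},{"hand":1,"travel":[0,0.1,15.6],"angular":[0,0,0]},{"hand":0,"travel":[0,0.1,15.6],"angular":[0,0,0]},{"hand":0,"travel":[0,0.1,15.6],"angular":[0,0,0]},{"hand":0,"travel":[0,0.1,15.6],"angular":[0,0,0]},{"hand":0,"travel":[0,0.1,15.6],"angular":[0,0,0]},{"hand":0,"travel":[0,0.1,15.6],"angular":[0,0,0]},{"hand":0,"travel":[0,0.1,15.6],"angular":[0,0,0]}]'; python3 -c "
from h import *
for c in ('top','scene'):
  d=ctrl.get_image(c)
  for t in ('old_jar','stand','kit_case'): print(c,t,[(round(p['confidence'],2),np.round(p['at'],1).tolist()) for p in ctrl.spot_point(c,t)])
d=ctrl.get_image('top'); print([(round(r['confidence'],2),rect(d,r['region'],70)) for r in ctrl.regions_of('top','old_jar')],[(round(r['confidence'],2),rect(d,r['region'],60)) for r in ctrl.regions_of('top','kit_case')])
delta([587,-289,150,93],[500,18,150,93],[559,18,60,93])"
```

```text
clock: 26.15
eef_pos: [588.9, -289.5, 11.2]
tool_rot: [3.136, 0.002, 1.623]
force: [-0.0, 0.7, 6.9]
width: 51.4
top old_jar [(0.91, [472.2, -288.2, 28.6]), (0.72, [508.9, -153.0, 3.8])]
top stand [(0.9, [471.3, -289.2, -4.8])]
top kit_case [(0.81, [560.4, 17.7, -0.0]), (0.68, [471.5, -284.4, -2.6])]
scene old_jar [(0.9, [504.6, -154.0, 1.3]), (0.76, [468.6, -286.1, 31.1])]
scene stand [(0.93, [469.4, -293.4, 2.6])]
scene kit_case [(0.72, [558.0, 18.7, 1.9])]
[(0.85, (array([ 472., -286.]), array([58., 52.]), np.float32(89.2))), (0.69, (array([ 504., -148.]), array([51., 54.]), np.float32(-46.1)))] [(0.96, (array([557.,  18.]), array([218., 165.]), np.float32(2.7)))]
tcp [ 588.9 -289.5   11.2] rot [1.797e+02 1.000e-01 9.300e+01] w 51.9 F [ 0.2 -0.3  5.9] t 26.7
[0.03, -0.11, -13.89] [0.3, 0.1, -0.0]
[31.15, -7.19, -13.99] [0.3, 0.1, -0.0]
[30.86, -1.35, -4.96] [0.3, 0.1, -0.0]
```

```bash
python3 -m creep '[{"hand":0,"travel":[0,0,-1],"angular":[0.3,0.1,0]},{"hand":0,"travel":[0,0,-4],"angular":[0.3,0.1,0]},{"hand":0,"travel":[0,0,-8],"angular":[0.3,0.1,0]},{"hand":0,"travel":[0,0,-12],"angular":[0.3,0.1,0]},{"hand":0,"travel":[1,0.1,-14],"angular":[0.3,0.1,0]},{"hand":0,"travel":[3,0.4,-14],"angular":[0.3,0.1,0]},{"hand":0,"travel":[6,0.8,-14],"angular":[0.3,0.1,0]},{"hand":0,"travel":[10,1.4,-14],"angular":[0.3,0.1,0]},{"hand":0,"travel":[14,1.9,-14],"angular":[0.3,0.1,0]},{"hand":0,"travel":[18,2.5,-14],"angular":[0.3,0.1,0]},{"hand":0,"travel":[22,3,-14],"angular":[0.3,0.1,0]},{"hand":0,"travel":[26,3.6,-14],"angular":[0.3,0.1,0]},{"hand":0,"travel":[28.5,3.9,-14],"angular":[0.3,0.1,0]},{"hand":0,"travel":[30,4.1,-14],"angular":[0.3,0.1,0]},{"hand":0,"travel":[30.5,4.2,-14],"angular":[0.3,0.1,0]},{"hand":0,"travel":[30.5,4.2,-14],"angular":[0.3,0.1,0]},{"hand":0,"travel":[30.5,4.2,-14],"angular":[0.3,0.1,0]}]'; python3 -c "
from h import *
d=ctrl.get_image('wrist');cv2.imwrite('pics/w9.png',d['frame'][:,:,::-1]); np.save('w9.npy',{k:v for k,v in d.items() if k!='frame'},allow_pickle=True)
for t in ('new_jar','kit_case'):
  print(t,[(round(p['confidence'],2),np.round(p['at'],1).tolist()) for p in ctrl.spot_point('wrist',t)])
delta([559,18,150,93])"
```

```text
clock: 28.4
eef_pos: [614.1, 15.0, 150.9]
tool_rot: [3.141, 0.002, 1.62]
force: [0.1, -0.2, -0.5]
width: 51.6
new_jar [(0.76, [611.9, 16.0, 140.3])]
kit_case [(0.73, [559.7, 16.6, 0.3])]
tcp [614.1  15.5 150.8] rot [1.80e+02 1.00e-01 9.28e+01] w 52.0 F [ 0.3  0.5 -0.4] t 28.55
[0.53, -5.49, 0.07] [0.0, 0.1, -0.2]
```

View pics/w9.png

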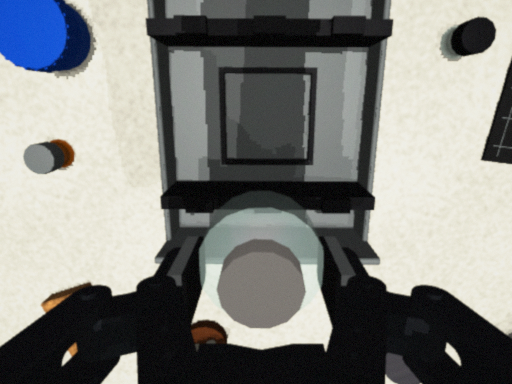

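The empty fence has corners (219,68), (316,68), (313,164) and (222,164). The held jar is upright, its body circle centred at column 261.

```bash
python3 -c "
from h import *
d=np.load('w9.npy',allow_pickle=True).item()
P=plane(d,[(219,68),(316,68),(313,164),(222,164)],14)[:,:2]; print(P.round(1).tolist(),P.mean(0),np.linalg.norm(np.roll(P,1,0)-P,axis=1))
print('post yaw',np.degrees(np.arctan2(*(P[1]-P[0])[::-1])))
print('jar top cap',plane(d,[(262,284)],139.6+46)[0][:2], 'body at z28',plane(d,[(261,253)],139.6+28)[0][:2])
delta()
"
```

```text
[[524.4, -23.1], [520.7, 53.1], [597.1, 57.8], [601.0, -19.4]] [560.78928212  17.12345832] [76.64153966 76.30310425 76.60643456 77.30083074]
post yaw 92.83285915316839
jar top cap [610.42787857  14.92813198] body at z28 [606.92853873  14.36037026]
tcp [614.1  15.5 150.8] rot [1.80e+02 1.00e-01 9.28e+01] w 52.0 F [ 0.3  0.5 -0.4] t 28.55
```

```bash
python3 -m creep '[{"hand":0,"travel":[0.1,-1.5,0],"angular":[0,0,0]},{"hand":0,"travel":[0.3,-4,0],"angular":[0,0,0]},{"hand":0,"travel":[0.45,-5.1,1],"angular":[0,0,0]},{"hand":0,"travel":[0.45,-5.1,4],"angular":[0,0,0]},{"hand":0,"travel":[0.45,-5.1,7],"angular":[0,0,0]},{"hand":0,"travel":[0.45,-5.1,10],"angular":[0,0,0]},{"hand":0,"travel":[0.45,-5.1,11.5],"angular":[0,0,0]},{"hand":0,"travel":[0.45,-5.1,12.5],"angular":[0,0,0]},{"hand":0,"travel":[0.45,-5.1,13],"angular":[0,0,0]},{"hand":0,"travel":[0.45,-5.1,13.2],"angular":[0,0,0]},{"hand":0,"travel":[0.45,-5.1,13.3],"angular":[0,0,0]},{"hand":0,"travel":[0.45,-5.1,13.4],"angular":[0,0,0]},{"hand":0,"travel":[0.45,-5.1,13.4],"angular":[0,0,0]},{"hand":0,"travel":[0.45,-5.1,13.4],"angular":[0,0,0]}]'; python3 -c "
from h import *
delta()"
```

```text
clock: 29.95
eef_pos: [563.3, 17.3, 17.2]
tool_rot: [3.141, 0.001, 1.621]
force: [-1.1, 1.1, 0.1]
width: 51.5
tcp [563.3  17.3  17.2] rot [1.799e+02 1.000e-01 9.290e+01] w 51.5 F [-1.1  1.1  0.1] t 29.95
```

```bash
python3 -m creep '[{"hand":0,"travel":[0,0,0.1],"angular":[0,0,0]},{"hand":0,"travel":[0,0,0.1],"angular":[0,0,0]},{"hand":0,"travel":[0,0,0.15],"angular":[0,0,0]},{"hand":0,"travel":[0,0,0.15],"angular":[0,0,0]}]'; python3 -c "
from h import *
delta()"
```

```text
clock: 30.35
eef_pos: [563.3, 17.3, 17.1]
tool_rot: [3.14, 0.001, 1.62]
force: [-2.9, 0.5, 10.2]
width: 51.4
tcp [563.3  17.3  17.1] rot [1.799e+02 1.000e-01 9.280e+01] w 51.4 F [-2.9  0.5 10.2] t 30.35
```

```bash
python3 -m creep '[{"hand":1,"travel":[0,0,0],"angular":[0,0,0]},{"hand":1,"travel":[0,0,0],"angular":[0,0,0]},{"hand":1,"travel":[0,0,0],"angular":[0,0,0]},{"hand":1,"travel":[0,0,0],"angular":[0,0,0]},{"hand":1,"travel":[0,0,0],"angular":[0,0,0]},{"hand":1,"travel":[0,0,0],"angular":[0,0,0]},{"hand":1,"travel":[0,0,-2],"angular":[0,0,0]},{"hand":1,"travel":[0,0,-5],"angular":[0,0,0]},{"hand":1,"travel":[0,0,-10],"angular":[0,0,0]},{"hand":1,"travel":[0,0,-15],"angular":[0,0,0]},{"hand":1,"travel":[0,0,-15],"angular":[0,0,0]},{"hand":1,"travel":[0,0,-15],"angular":[0,0,0]}]'; python3 -c "
from h import *
d=ctrl.get_image('wrist');cv2.imwrite('pics/w10.png',d['frame'][:,:,::-1])
print([(round(p['confidence'],2),np.round(p['at'],1).tolist()) for p in ctrl.spot_point('wrist','new_jar')])
P=plane(d,[(256,192)],52); print(P)
delta([480,261,167,85.5],[480,261,6,85.5])"
```

```text
clock: 31.55
eef_pos: [563.8, 17.5, 168.6]
tool_rot: [3.137, 0.001, 1.62]
force: [-0.3, 0.7, -0.3]
width: 85.3
[(0.69, [562.8, 17.5, 7.7])]
[[568.59195405  13.34101727  52.        ]]
tcp [562.1  17.5 166.2] rot [-1.80e+02  1.00e-01  9.29e+01] w 85.1 F [-0.6 -0.   0.2] t 31.65
[24.73, -6.99, -0.1] [-0.0, 0.1, 7.4]
[24.75, -6.97, 16.0] [-0.0, 0.1, 7.4]
```

View pics/w10.png

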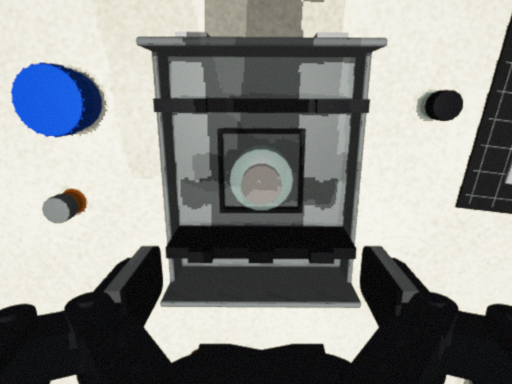

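```bash
python3 -c "
from h import *
d=ctrl.get_image('wrist')
print(plane(d,[(262,180)],34),plane(d,[(262,184)],52),plane(d,[(219,129),(305,129),(302,213),(222,213)],14).mean(0))
for t in ('new_jar','kit_case'):
  d=ctrl.get_image('top'); print(t,[(round(p['confidence'],2),np.round(p['at'],1).tolist()) for p in ctrl.spot_point('top',t)])
delta()"
```

```text
[[559.89528199  17.7709657   34.        ]] [[558.81221014  17.68139708  52.        ]] [557.74338284  17.69485906  14.        ]
new_jar []
kit_case []
tcp [562.4  17.5 166. ] rot [-1.80e+02  1.00e-01  9.28e+01] w 85.5 F [-0.2  0.5  0.9] t 31.9
```

The new jar stands in the well about 2 mm from its centre: body circle at (262,180), fence (219–305, 129–213). Next is the scraper on the mat.

```bash
python3 -m creep '[{"hand":0.42,"travel":[5,-1.4,0],"angular":[0,0,1]},{"hand":0.42,"travel":[24.7,-7,0],"angular":[0,0,7.4]},{"hand":0.42,"travel":[24.7,-7,0],"angular":[0,0,7.4]},{"hand":0.42,"travel":[24.7,-7,0],"angular":[0,0,7.4]},{"hand":0.42,"travel":[24.7,-7,0],"angular":[0,0,7.4]},{"hand":0.42,"travel":[24.7,-7,0],"angular":[0,0,7.4]},{"hand":0.42,"travel":[24.7,-7,0],"angular":[0,0,7.4]},{"hand":0.42,"travel":[24.7,-7,0],"angular":[0,0,7.4]},{"hand":0.42,"travel":[24.7,-7,0],"angular":[0,0,7.4]},{"hand":0.42,"travel":[24.7,-7,4],"angular":[0,0,7.4]},{"hand":0.42,"travel":[24.7,-7,8],"angular":[0,0,7.4]},{"hand":0.42,"travel":[24.7,-7,10],"angular":[0,0,7.4]},{"hand":0.42,"travel":[24.7,-7,10],"angular":[0,0,7.4]}]'; python3 -c "
from h import *
d=ctrl.get_image('wrist')
print([(round(p['confidence'],2),np.round(p['at'],1).tolist()) for p in ctrl.spot_point('wrist','scraper')],[(round(r['confidence'],2),rect(d,r['region'],12)) for r in ctrl.regions_of('wrist','scraper')])
delta([480,261,6,85.5])"
```

```text
clock: 33.2
eef_pos: [478.9, 257.5, 63.0]
tool_rot: [-3.136, 0.006, 1.488]
force: [0.0, 0.1, 0.0]
width: 35.9
[] [(0.82, (array([475., 261.]), array([ 16., 163.]), np.float32(-4.5)))]
tcp [481.4 259.9  66.7] rot [179.9   0.   85.3] w 35.7 F [ 0.1  0.4 -0.3] t 33.35
[0.11, -0.15, 6.07] [0.1, 0.0, -0.2]
```

```bash
python3 -m creep '[{"hand":0.42,"travel":[0.1,-0.1,3],"angular":[0,0,0]},{"hand":0.42,"travel":[0.1,-0.1,5],"angular":[0,0,0]},{"hand":0.42,"travel":[0.1,-0.1,6],"angular":[0,0,0]},{"hand":0.42,"travel":[0.1,-0.1,6],"angular":[0,0,0]},{"hand":0.42,"travel":[0.1,-0.1,6],"angular":[0,0,0]},{"hand":0,"travel":[0.1,-0.1,6],"angular":[0,0,0]},{"hand":0,"travel":[0.1,-0.1,6],"angular":[0,0,0]},{"hand":0,"travel":[0.1,-0.1,6],"angular":[0,0,0]},{"hand":0,"travel":[0.1,-0.1,6],"angular":[0,0,0]},{"hand":0,"travel":[0.1,-0.1,6],"angular":[0,0,0]},{"hand":0,"travel":[0.1,-0.1,6],"angular":[0,0,0]}]'; python3 -c "
from h import *
delta([480,261,130,85.5],[567,-11.3,130,93.2],[567,-11.3,65,93.2],[567,-11.3,59.5,93.2])"
```

```text
clock: 34.45
eef_pos: [481.4, 261.3, 8.1]
tool_rot: [3.139, -0.0, 1.49]
force: [0.3, 0.2, 5.5]
width: 14.3
tcp [481.4 261.3   8.1] rot [179.8  -0.   85.3] w 14.3 F [0.3 0.2 5.5] t 34.45
[-0.04, -0.1, -12.19] [0.2, -0.0, -0.2]
[-26.47, 10.78, -12.17] [0.2, -0.0, -7.9]
[-26.48, 10.76, -5.67] [0.2, -0.0, -7.9]
[-26.48, 10.76, -5.12] [0.2, -0.0, -7.9]
```

```bash
python3 -m creep '[{"hand":0,"travel":[0,0,-1],"angular":[0,0,0]},{"hand":0,"travel":[0,0,-4],"angular":[0,0,0]},{"hand":0,"travel":[0,0,-8],"angular":[0,0,0]},{"hand":0,"travel":[0,0,-12],"angular":[0,0,0]},{"hand":0,"travel":[-1.5,0.6,-12.2],"angular":[0,0,-0.5]},{"hand":0,"travel":[-4,1.6,-12.2],"angular":[0,0,-1.2]},{"hand":0,"travel":[-8,3.3,-12.2],"angular":[0,0,-2.4]},{"hand":0,"travel":[-12,4.9,-12.2],"angular":[0,0,-3.6]},{"hand":0,"travel":[-16,6.5,-12.2],"angular":[0,0,-4.8]},{"hand":0,"travel":[-20,8.2,-12.2],"angular":[0,0,-6]},{"hand":0,"travel":[-23.5,9.6,-12.2],"angular":[0,0,-7]},{"hand":0,"travel":[-25.7,10.5,-12.2],"angular":[0.2,0,-7.9]},{"hand":0,"travel":[-26.5,10.85,-12.2],"angular":[0.2,0,-7.9]},{"hand":0,"travel":[-26.5,10.85,-12.2],"angular":[0.2,0,-7.9]},{"hand":0,"travel":[-26.5,10.85,-10],"angular":[0.2,0,-7.9]},{"hand":0,"travel":[-26.5,10.85,-7.7],"angular":[0.2,0,-7.9]},{"hand":0,"travel":[-26.5,10.85,-7],"angular":[0.2,0,-7.9]},{"hand":0,"travel":[-26.5,10.85,-7],"angular":[0.2,0,-7.9]},{"hand":0,"travel":[-26.5,10.85,-7],"angular":[0.2,0,-7.9]}]'; python3 -c "
from h import *
d=ctrl.get_image('wrist');cv2.imwrite('pics/w11.png',d['frame'][:,:,::-1])
delta([568,-11.3,61,93.2])"
```

```text
clock: 36.35
eef_pos: [568.2, -10.5, 79.0]
tool_rot: [3.141, -0.001, 1.629]
force: [0.5, -0.4, -0.6]
width: 14.5
tcp [568.5 -10.8  79.3] rot [179.9  -0.   93.3] w 14.1 F [-0.1  0.3  0.4] t 36.4
[-0.05, -0.05, 1.83] [0.1, -0.0, 0.1]
```

View pics/w11.png

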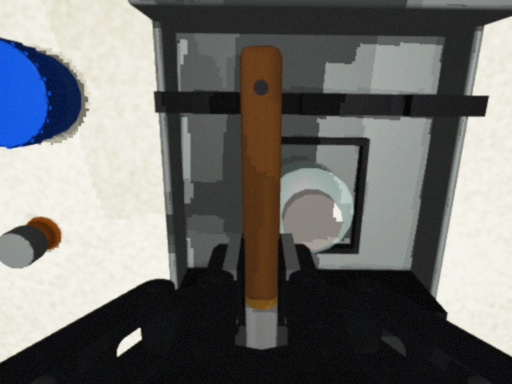

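The scraper is held straight at column 261 over its cradle, with the jar clear below right (315,210). I'm lowering it.

```bash
python3 -m creep '[{"hand":0,"travel":[-0.05,0,0.7],"angular":[0,0,0]},{"hand":0,"travel":[-0.05,0,1.3],"angular":[0,0,0]},{"hand":0,"travel":[-0.05,0,1.6],"angular":[0,0,0]},{"hand":0,"travel":[-0.05,0,1.8],"angular":[0,0,0]},{"hand":0,"travel":[-0.05,0,1.9],"angular":[0,0,0]},{"hand":0,"travel":[-0.05,0,1.9],"angular":[0,0,0]},{"hand":0,"travel":[-0.05,0,1.9],"angular":[0,0,0]}]'; python3 -c "
from h import *
delta()"
```

```text
clock: 37.1
eef_pos: [568.2, -11.3, 61.1]
tool_rot: [3.141, -0.0, 1.628]
force: [-2.8, 0.8, 7.6]
width: 14.5
tcp [568.2 -11.3  61.1] rot [180.   -0.   93.3] w 14.5 F [-2.8  0.8  7.6] t 37.1
```

Contact came at the expected height (61.1 mm), so I'm releasing, rising and going to the airbrush.

```bash
python3 -m creep '[{"hand":0.42,"travel":[0,0,0],"angular":[0,0,0]},{"hand":0.42,"travel":[0,0,0],"angular":[0,0,0]},{"hand":0.42,"travel":[0,0,0],"angular":[0,0,0]},{"hand":0.42,"travel":[0,0,0],"angular":[0,0,0]},{"hand":0.42,"travel":[0,0,0],"angular":[0,0,0]},{"hand":0.42,"travel":[0,0,-2],"angular":[0,0,0]},{"hand":0.42,"travel":[0,0,-6],"angular":[0,0,0]},{"hand":0.42,"travel":[0,0,-10.5],"angular":[0,0,0]},{"hand":0.42,"travel":[0,0,-10.5],"angular":[0,0,0]},{"hand":0.42,"travel":[0,0,-10.5],"angular":[0,0,0]}]'; python3 -c "
from h import *
d=ctrl.get_image('wrist')
print([(round(p['confidence'],2),np.round(p['at'],1).tolist()) for p in ctrl.spot_point('wrist','scraper')],[(round(r['confidence'],2),rect(d,r['region'],72)) for r in ctrl.regions_of('wrist','scraper')])
delta([485.5,330.5,167,85.5],[485.5,330.5,6,85.5])"
```

```text
clock: 38.1
eef_pos: [568.8, -11.4, 167.1]
tool_rot: [3.139, -0.0, 1.628]
force: [-0.8, -0.1, -0.7]
width: 35.8
[(0.86, [565.1, -15.7, 57.9])] [(0.97, (array([561., -12.]), array([159.,  16.]), np.float32(3.6)))]
tcp [567.1 -11.4 164.7] rot [-179.9   -0.    93.3] w 35.8 F [ 0.1 -0.1 -0.6] t 38.25
[34.6, -6.18, -0.19] [-0.1, -0.0, 7.8]
[34.6, -6.14, 15.91] [-0.1, -0.0, 7.8]
```

The scraper matches its starting reading: (561,-12) at 3.6° now, (561,-11) at 3.9° before. Now the airbrush.

```bash
python3 -m creep '[{"hand":0.42,"travel":[5,-0.9,0],"angular":[0,0,1]},{"hand":0.42,"travel":[34.6,-6.2,0],"angular":[0,0,7.8]},{"hand":0.42,"travel":[34.6,-6.2,0],"angular":[0,0,7.8]},{"hand":0.42,"travel":[34.6,-6.2,0],"angular":[0,0,7.8]},{"hand":0.42,"travel":[34.6,-6.2,0],"angular":[0,0,7.8]},{"hand":0.42,"travel":[34.6,-6.2,0],"angular":[0,0,7.8]},{"hand":0.42,"travel":[34.6,-6.2,0],"angular":[0,0,7.8]},{"hand":0.42,"travel":[34.6,-6.2,0],"angular":[0,0,7.8]},{"hand":0.42,"travel":[34.6,-6.2,0],"angular":[0,0,7.8]},{"hand":0.42,"travel":[34.6,-6.2,0],"angular":[0,0,7.8]},{"hand":0.42,"travel":[34.6,-6.2,0],"angular":[0,0,7.8]},{"hand":0.42,"travel":[34.6,-6.2,3],"angular":[0,0,7.8]},{"hand":0.42,"travel":[34.6,-6.2,7],"angular":[0,0,7.8]},{"hand":0.42,"travel":[34.6,-6.2,10],"angular":[0,0,7.8]},{"hand":0.42,"travel":[34.6,-6.2,10],"angular":[0,0,7.8]},{"hand":0.42,"travel":[34.6,-6.2,10],"angular":[0,0,7.8]}]'; python3 -c "
from h import *
d=ctrl.get_image('wrist')
print([(round(p['confidence'],2),np.round(p['at'],1).tolist()) for p in ctrl.spot_point('wrist','airbrush')],[(round(r['confidence'],2),rect(d,r['region'],12)) for r in ctrl.regions_of('wrist','airbrush')])
delta([485.5,330.5,6,85.5])"
```

```text
clock: 39.85
eef_pos: [485.6, 329.3, 65.3]
tool_rot: [-3.139, 0.001, 1.49]
force: [0.2, 1.2, 0.3]
width: 35.8
[(0.66, [484.0, 329.3, 4.7])] [(0.86, (array([485., 332.]), array([ 30., 169.]), np.float32(-7.2)))]
tcp [486.5 330.9  67. ] rot [ 1.80e+02 -1.00e-01  8.54e+01] w 35.9 F [ 0.6 -0.   0.3] t 40.0
[-0.07, -0.1, 6.1] [0.0, -0.1, -0.1]
```

```bash
python3 -m creep '[{"hand":0.42,"travel":[-0.1,-0.1,3],"angular":[0,0,0]},{"hand":0.42,"travel":[-0.1,-0.1,5],"angular":[0,0,0]},{"hand":0.42,"travel":[-0.1,-0.1,6],"angular":[0,0,0]},{"hand":0.42,"travel":[-0.1,-0.1,6],"angular":[0,0,0]},{"hand":0.42,"travel":[-0.1,-0.1,6],"angular":[0,0,0]},{"hand":0,"travel":[-0.1,-0.1,6],"angular":[0,0,0]},{"hand":0,"travel":[-0.1,-0.1,6],"angular":[0,0,0]},{"hand":0,"travel":[-0.1,-0.1,6],"angular":[0,0,0]},{"hand":0,"travel":[-0.1,-0.1,6],"angular":[0,0,0]},{"hand":0,"travel":[-0.1,-0.1,6],"angular":[0,0,0]},{"hand":0,"travel":[-0.1,-0.1,6],"angular":[0,0,0]}]'; python3 -c "
from h import *
delta([559.5,41,130,93.2],[559.5,41,79,93.2],[559.5,41,61,93.2])"
```

```text
clock: 41.1
eef_pos: [486.3, 330.7, 8.4]
tool_rot: [3.14, -0.004, 1.491]
force: [-0.2, -0.8, 6.1]
width: 14.2
tcp [486.3 330.7   8.4] rot [179.9  -0.2  85.5] w 14.2 F [-0.2 -0.8  6.1] t 41.1
[-28.25, 9.62, -12.24] [0.1, -0.2, -7.7]
[-28.27, 9.61, -7.14] [0.1, -0.2, -7.7]
[-28.27, 9.61, -5.34] [0.1, -0.2, -7.7]
```

```bash
python3 -m creep '[{"hand":0,"travel":[0,0,-1],"angular":[0,0,0]},{"hand":0,"travel":[0,0,-4],"angular":[0,0,0]},{"hand":0,"travel":[0,0,-8],"angular":[0,0,0]},{"hand":0,"travel":[0,0,-12],"angular":[0,0,0]},{"hand":0,"travel":[-1.5,0.5,-12.2],"angular":[0,0,-0.5]},{"hand":0,"travel":[-4,1.4,-12.2],"angular":[0,0,-1.1]},{"hand":0,"travel":[-8,2.7,-12.2],"angular":[0,0,-2.2]},{"hand":0,"travel":[-12,4.1,-12.2],"angular":[0,0,-3.3]},{"hand":0,"travel":[-16,5.4,-12.2],"angular":[0,0,-4.4]},{"hand":0,"travel":[-20,6.8,-12.2],"angular":[0,0,-5.5]},{"hand":0,"travel":[-24,8.2,-12.2],"angular":[0,0,-6.6]},{"hand":0,"travel":[-27,9.2,-12.2],"angular":[0.1,-0.2,-7.7]},{"hand":0,"travel":[-28.3,9.65,-12.2],"angular":[0.1,-0.2,-7.7]},{"hand":0,"travel":[-28.3,9.65,-12.2],"angular":[0.1,-0.2,-7.7]},{"hand":0,"travel":[-28.3,9.65,-10],"angular":[0.1,-0.2,-7.7]},{"hand":0,"travel":[-28.3,9.65,-7.7],"angular":[0.1,-0.2,-7.7]},{"hand":0,"travel":[-28.3,9.65,-7],"angular":[0.1,-0.2,-7.7]},{"hand":0,"travel":[-28.3,9.65,-7],"angular":[0.1,-0.2,-7.7]},{"hand":0,"travel":[-28.3,9.65,-7],"angular":[0.1,-0.2,-7.7]}]'; python3 -c "
from h import *
delta([559.5,41,61.4,93.2])"
```

```text
clock: 43.0
eef_pos: [560.1, 41.9, 78.1]
tool_rot: [3.14, -0.001, 1.627]
force: [0.0, -0.2, -1.0]
width: 14.0
tcp [560.1  41.9  78.1] rot [179.9  -0.   93.2] w 14.0 F [ 0.  -0.2 -1. ] t 43.0
[-0.09, -0.07, 1.67] [0.1, -0.0, 0.0]
```

```bash
python3 -m creep '[{"hand":0,"travel":[-0.05,0,0.6],"angular":[0,0,0]},{"hand":0,"travel":[-0.05,0,1.2],"angular":[0,0,0]},{"hand":0,"travel":[-0.05,0,1.5],"angular":[0,0,0]},{"hand":0,"travel":[-0.05,0,1.7],"angular":[0,0,0]},{"hand":0,"travel":[-0.05,0,1.8],"angular":[0,0,0]},{"hand":0,"travel":[-0.05,0,1.8],"angular":[0,0,0]},{"hand":0,"travel":[-0.05,0,1.8],"angular":[0,0,0]}]'; python3 -c "
from h import *
delta()"
```

```text
clock: 43.7
eef_pos: [560.0, 41.3, 61.1]
tool_rot: [3.14, -0.001, 1.627]
force: [-2.5, 0.3, 8.3]
width: 14.3
tcp [560.   41.3  61.1] rot [179.9  -0.   93.2] w 14.3 F [-2.5  0.3  8.3] t 43.7
```

Contact again at the right height, so I'm releasing, rising and backing off for a final look.

```bash
python3 -m creep '[{"hand":0.42,"travel":[0,0,0],"angular":[0,0,0]},{"hand":0.42,"travel":[0,0,0],"angular":[0,0,0]},{"hand":0.42,"travel":[0,0,0],"angular":[0,0,0]},{"hand":0.42,"travel":[0,0,0],"angular":[0,0,0]},{"hand":0.42,"travel":[0,0,0],"angular":[0,0,0]},{"hand":0.42,"travel":[0,0,-2],"angular":[0,0,0]},{"hand":0.42,"travel":[0,0,-6],"angular":[0,0,0]},{"hand":0.42,"travel":[0,0,-11],"angular":[0,0,0]},{"hand":0.42,"travel":[0,0,-14],"angular":[0,0,0]},{"hand":0.42,"travel":[-2,0,-14],"angular":[0,0,0]},{"hand":0.42,"travel":[-2,0,-14],"angular":[0,0,0]},{"hand":0.42,"travel":[-2,0,-14],"angular":[0,0,0]}]'; python3 - <<'E'
from h import *
d=ctrl.get_image('wrist');s=ctrl.get_image('scene')
for t in ('scraper','airbrush'):
  print([(round(p['confidence'],2),np.round(p['at'],1).tolist()) for p in ctrl.spot_point('wrist',t)],[(round(r['confidence'],2),rect(d,r['region'],66)) for r in ctrl.regions_of('wrist',t)])
for t in ('old_jar','stand','figure','new_jar'): print(t,[(round(p['confidence'],2),np.round(p['at'],1).tolist()) for p in ctrl.spot_point('scene',t)])
cv2.imwrite('pics/fin.png',np.hstack([d['frame'][:,100:420,::-1],cv2.resize(s['frame'][90:320,110:370,::-1],(434,384))]))
delta()
E
```

```text
clock: 44.9
eef_pos: [560.4, 21.2, 200.5]
tool_rot: [-3.141, -0.001, 1.626]
force: [-0.6, 0.3, -1.2]
width: 35.9
[(0.73, [568.4, -17.3, 58.9])] [(0.63, (array([563., -12.]), array([164.,  18.]), np.float32(4.0)))]
[(0.74, [556.7, 40.1, 59.1])] [(0.9, (array([559.,  43.]), array([169.,  28.]), np.float32(3.6)))]
old_jar [(0.89, [506.7, -150.3, -2.4]), (0.82, [470.2, -291.1, 27.1])]
stand [(0.73, [471.1, -292.5, 3.8])]
figure [(0.61, [789.4, -30.5, -2.7])]
new_jar [(0.88, [563.5, 15.1, 4.6])]
tcp [560.9  21.5 200.9] rot [179.9  -0.   93.2] w 35.8 F [ 0.3  0.4 -0.2] t 45.4
```

View pics/fin.png

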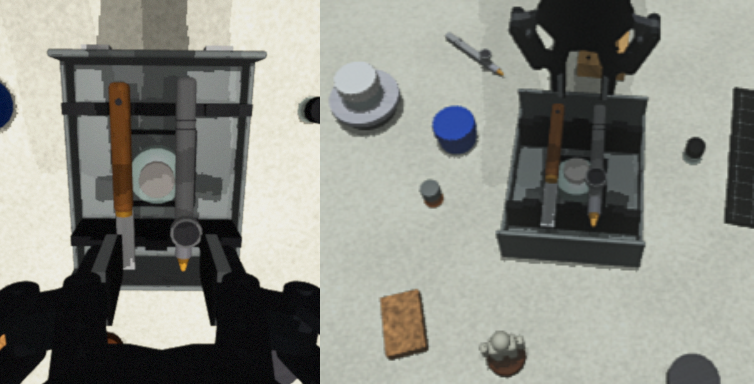

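The final picture shows everything in place. The scraper is in its cradle (left view 120,170) and the airbrush in its own (186,170), with the new jar beneath (155,175). The wide-capped jar is on the stand (right view 360,90) and the figure stands untouched (502,350).

```bash
python3 -c "
from cell import ctrl
print(ctrl.finish_job())"
```

```text
the job is handed in; nothing more can be done
None
```

The job is done and handed in at about 45 s on the clock, against a limit of 131 s. `finish_job` gives no verdict, so the result below rests on my last pictures and readings. I laid both tools on the mat, moved the wide-capped jar to the stand, put the new jar in the well, and returned each tool to its own cradle.

| Thing | Last check | Allowed |
|---|---|---|
| Wide-capped jar | about 2 mm from the stand's centre | 15 mm |
| New jar | about 2 mm from the well centre by wrist camera (see below) | 12 mm |
| Scraper | within 2–3 mm of its starting reading, turned about 4° as before | 20 mm |
| Airbrush | within 2–3 mm of its starting reading, turned about 4° as before | 20 mm |
| Figure | standing, within 2 mm of where it was | 15 mm |

- **Robot:** both tools are released, and the gripper hung clear about 200 mm up.
- **Disagreements:** the network's estimates of tool position scattered by up to 6 mm, mostly for the scraper. The last scene-camera estimate put the new jar 3–4 mm off the case centre. In the top view with the arm over the case, neither the new jar nor the case was found.
- **Failures:** no check failed.

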